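Tuck the head flashing under the lapped shingle of a flue roof panel

TASK

The little shingled roof panel for the forge flue lies loose on the bench: push the red handle of the toggle clamp right down so that its foot holds the panel. Then take the aluminium flashing by its standing leg and, without lifting the lapped middle shingle or shoving the panel, slide its flat leg under that shingle, centred and all the way home, so that the standing leg lines up with the upper edge of the square opening. Finish while still holding the flashing and pressing it firmly down flat on the board, ready for nailing, and leave the hammer, the nail carton and the tape measure where they are.

Things in the scene. Friction and masses are not known exactly. Their poses are not given: they have to be found in the camera images.
- panel: loose flat roof panel, 250 x 300 mm, 2.5 kg: plywood deck 18 mm thick with lapped wooden shingles. Origin on the underside, midway between left and right sides, 120 mm from the near edge; +x up the slope (away from the robot), +y left, +z up. Deck: x -120 to 130, y -150 to 150 mm, top at z = 18 mm. Square flue opening through it: x -80 to 10, y -42 to 42 mm
- opening_edge (a point): middle of the opening's upper edge, on the deck top (panel x = 10, y = 0, z = 18 mm). Above it the 7 mm thick under-course is cut away over panel y -74 to 74 mm: first bare deck up to the butt of the lapped shingle (x = 38 mm), then a pocket 7 mm high under that shingle, ending at a square stop at x = 76 mm
- shingle_butt (a point): middle of the lower edge of the lapped middle shingle's butt (panel x = 38, y = 0, z = 25 mm at rest). That shingle is 170 mm wide and 9 mm thick, its top 34 mm above the bench
- shingle (a joint): how far the lapped middle shingle is lifted, rad: 0 lying down, grows as its butt lifts (the butt is 67 mm from the hinge line). A spring holds it down; about 3 N at the butt starts to lift it
- flashing: aluminium L-shaped flashing, 3 mm sheet, 124 mm wide (y -62 to 62), 0.11 to 0.22 kg, standing on its flat leg to the right of the panel. Origin: middle of the fold, underside. +x along the flat leg (x 0 to 64 mm) to the edge that is tucked in, +z up the standing leg (x 0 to 3, 60 mm high). Home: leading edge at the stop, origin at panel x = 12, y = 0, z = 18 mm, axes parallel to the panel's
- flashing_edge (a point): middle of the leading edge of the flat leg, on the underside (flashing x = 64 mm)
- flashing_hem (a point): middle of the folded hem along the top of the standing leg, the place to pinch (flashing x = -1.5, y = 0, z = 51 mm); the hem is 9 mm thick (x -6 to 3), 18 mm high (z 42 to 60), and the fingers close along the flashing's x
- clamp: horizontal-handle toggle clamp bolted to the bench at the left of the panel. Origin: middle of the underside of its 68 x 52 mm base; +x points along its arm towards the panel, the handle points to -x. The arm pivots at x = 18, z = 32 mm and comes down as the handle is pushed down
- clamp_handle (a joint): handle of the clamp, rad: 0 fully down (closed), about 0.75 to 0.95 at the start. It stays where it is left. Pushing it down takes about 7 N at the grip, rising over the last 0.04 rad to about 13 N as the sprung rubber foot bears on the deck
- clamp_grip (a point): top of the red grip, 85 mm along the handle from its pivot; the grip is a 20 mm round bar, 50 mm long. Closed, this point is 52 mm above the bench
- clamp_pivot (a point): pivot of the handle (clamp x = -18, z = 30 mm); its axis is the clamp's y, and the grip swings down in an arc about it
- hammer: driving hammer with a wooden handle, 290 mm long, lying at the far right; leave it alone
- carton: carton of nails, 90 x 66 x 35 mm; leave it alone
- tape: tape measure, 61 x 84 x 58 mm; leave it alone
- deck: the panel's plywood deck, fixed to it, with the same origin and axes as the panel (top at z = 18 mm); the flashing is to be pressed on this

How it is judged:
By the outcome, as a careful person would: the job done as asked, in the order asked, and still so for the second after the job is handed in, while the arm keeps its last pose, push and grip.
It also fails if it takes over 56 s, if anything falls off the work surface, if the arm or the gripper's body presses on something with over 40 N, if the wrist force passes 120 N, or if a joint passes its speed limit or range.

ROBOT

A 7-joint arm with a two-finger parallel gripper is mounted at the origin on a cart in front of the work surface, level with it; the furniture and walls round the work are solid. World frame = base frame: x ahead of the robot, y to its left, z up, the work surface at z = 0. Lengths are in m, angles in rad, forces in N, time in s.
With the tool pointing down it reaches from about 0.35 to 0.9 m from the base axis. Payload 8.1 kg.
Tool frame: the origin (TCP) lies midway between the tips of the shut fingers; the grasp point (between the pads) lies 19 mm behind it; z points along the fingers, y is the line along which they close (so a half turn about z gives the same grasp; the last joint's range is limited). The gripper opens to 85 mm and grips with 20 to 120 N. Pads are 22 mm wide; open, the fingers measure 114 mm over their backs; the gripper's body (76 mm by 85 mm) begins 54 mm behind the grasp point. The pads swing forward as they close: fully open they stand 13 mm farther back than shut.
Start: joints at [-1.412, 0.434, 0.025, 1.573, -0.012, 1.134, -0.075], TCP at [0.162, 0.604, 0.231] pointing down, gripper open.
Joint ranges: [-2.62, 2.62], [-0.44, 2.09], [-1.27, 1.32], [0.08, 2.57], [-1.32, 4.46], [0.12, 2], [-2.74, 2.74]. Speed limits (rad/s): [2.22, 2.22, 3.01, 3.01, 3.14, 3.14, 3.14].

INTERFACE

Orientations are given as a unit quaternion [w, x, y, z].
In Python, from workcell import robot, optics gives the robot as it stands.
- The arm moves only by the tool step_arm, never from a script. Its argument "series" is one flat list of numbers, 6 for each row, row after row: the shift along the tool's x, y, z in cm, then the turn, a rotation vector about the tool's x, y, z in degrees. In form: [tx, ty, tz, ax, ay, az, tx, ty, tz, ax, ay, az, ...]. A call has 1 to 5 rows; each row is the pose to reach, as a shift and turn from the pose commanded when the call began, along the tool's axes at that moment; what a row does not reach only later rows make up. A row lasts 1/10 s, in which the tool goes at most 50 mm and 8.59 degrees, less where a joint would pass 70% of its speed; a pose out of reach is approached as far as the arm can. A call with a gripper value outside its range is refused whole. "grip" is the finger opening in cm, from 0 to 8.54, set as the call begins (left out, the last holds). The fingers move at their own pace and stop on an object; "force" is the grip in N (left out, the last holds). Time passes only in rows, so rows that repeat a pose let the fingers close. It gives the time, the measured TCP pose, the force, the opening and the grip force at its end, in the units of the state.
- robot.read_state(): the state, without advancing time (a new reading comes with each control period).
- optics.snapshot(name): name is "scene" or "side" or "wrist"; returns (picture, depth): 420x560x3 uint8, blue, green, red; 420x560 float32, m along the optical axis (not along the pixel's ray), 0 where there is no reading.
- optics.get_calibration(name): a dict with "vfov" (degrees; the focal length in pixels is half the picture's height over the tangent of half this angle, whatever the lens; pixels are square), "cx", "cy" (the principal point, pixels), "R" (3x3) and "t" (3): a world point X has camera coordinates R X + t. Camera axes: x right, y down, z forward; pixel columns grow to the right and rows downward; lengths in m; the calibration is good to about 2 mm. A picture is of the moment at which its call begins: read the wrist's pose just before it. get_calibration takes no time and is no camera call; for the wrist camera it gives the pose at the moment of the call.
- robot.finish_job(): hands the job in; it is judged then, once.
The state is a dict: "clock": time; "q": joint angles; "joint_vel": joint speeds; "effort": joint torques, N m; "eef_pos": TCP position; "tcp_rot": TCP orientation; "wrist_force": force on the tool from outside, world axes, zero at the start; "moment": the same for the moment, N m; "finger_gap": opening from 0.0 (shut) to 1.0 (fully open); "grip_force": force on a finger pad.
Only numpy, scipy, OpenCV 4.12 (cv2) and the standard library are available. Lean on these libraries where they do the work, as an engineer would, in place of code of your own. Each camera call takes 0.05 s, during which the arm holds its last target. There are 200 camera calls.

## Working session

There is one attempt and no reset: what is moved stays moved. The work goes in short steps, Python scripts to look and compute and a tool call to move; the robot and the scene stay as the last step left them, time stands still between calls to the robot, and variables do not carry over. Pictures are saved under pics/ and viewed, at most 10 in all, crops included, and the job is handed in when it is done.

Besides the shell and the picture viewer there is one more tool, called after "Emit:" by a JSON object that holds its "op" and its "data". step_arm: Moves the arm, as the interface text tells. Its arguments: {"type":"object","properties":{"series":{"type":"array","items":{"type":"number"}},"grip":{"type":"number"},"force":{"type":"number"}},"required":["series"]}

```bash
mkdir -p pics
cat > h.py <<'E'
import numpy as np,cv2
from workcell import robot,optics
from scipy.spatial.transform import Rotation as Ro
def snap(n,save=None):
    c=optics.get_calibration(n); p,d=optics.snapshot(n)
    if save: cv2.imwrite('pics/'+save,p)
    np.savez('last_%s.npz'%n,p=p,d=d,R=c['R'],t=c['t'],f=p.shape[0]/2/np.tan(np.radians(c['vfov'])/2),cx=c['cx'],cy=c['cy'])
    return p,d
def load(n): return np.load('last_%s.npz'%n)
def cloud(L):
    d=L['d']; v,u=np.mgrid[:d.shape[0],:d.shape[1]]
    C=np.stack([(u-L['cx'])/L['f']*d,(v-L['cy'])/L['f']*d,d],-1)
    W=(C-L['t'])@L['R']; W[d==0]=np.nan
    return W
def rot(): 
    q=robot.read_state()['tcp_rot']; return Ro.from_quat([q[1],q[2],q[3],q[0]]).as_matrix()
E
python3 - <<'E'
from h import *
a,_=snap('scene','s1.png');b,_=snap('side','d1.png')
cv2.imwrite('pics/both.png',np.vstack([a,b])[:, :] if 0 else a)
print(robot.read_state()); 
for n in('scene','side'):
    L=load(n);print(n,-L['R'].T@L['t'],L['R'],L['f'])
E
```

```text
{'clock': 0.1, 'q': array([-1.41157959,  0.43510646,  0.02497955,  1.5739983 , -0.01160391,
        1.13399636, -0.07509302]), 'joint_vel': array([ 0.00108296,  0.0005749 ,  0.00061449, -0.00306144,  0.00085457,
        0.00149205,  0.00130236]), 'effort': array([ 2.88400835e-03, -6.71758032e+01,  1.02789056e+00, -3.16905534e+01,
        1.57218310e-02,  7.20389085e-03, -4.78925912e-06]), 'eef_pos': array([0.16170916, 0.6032558 , 0.23063664]), 'tcp_rot': array([-2.78237095e-05,  1.30569168e-01,  9.91438968e-01, -6.81129628e-04]), 'wrist_force': array([-0.02793335, -0.12408075,  0.53377211]), 'moment': array([-0.0417135 , -0.0457672 , -0.00691641]), 'grip_force': 0.0, 'finger_gap': 0.9981577664487764}
scene [-0.08123675 -0.88776428  1.43570576] [[ 0.8155112  -0.57872637 -0.00415596]
 [-0.44688594 -0.62513307 -0.63992313]
 [ 0.36774236  0.52372171 -0.76842769]] 516.1917891176439
side [-0.02074422 -1.13542859  0.76598826] [[ 0.88260042 -0.47012002  0.00191323]
 [-0.22483609 -0.42567294 -0.87649945]
 [ 0.41287435  0.77316862 -0.48139906]] 459.2123413359056
```

View pics/s1.png

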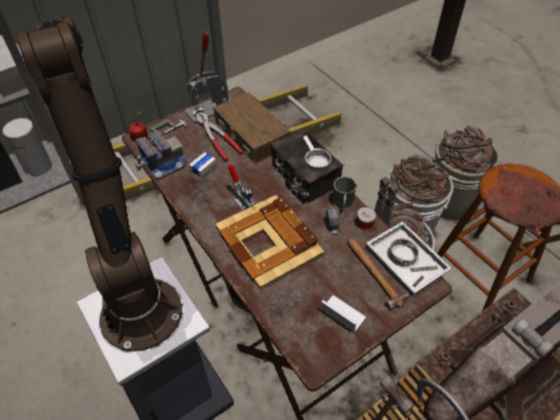

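View pics/d1.png

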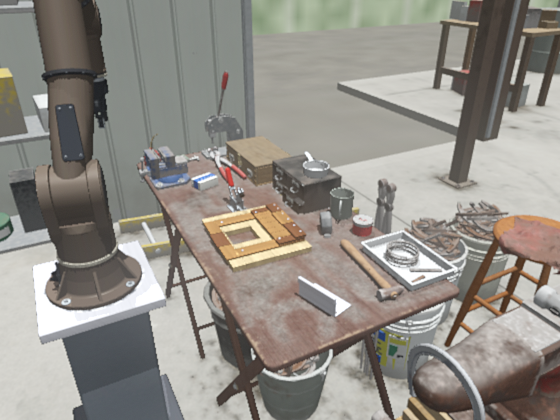

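The scene view shows the panel at about (270,238), the clamp's red handle at (235,175), the flashing at (343,312) and the hammer at (378,270). In the side view the flashing is at (322,297). Next I'll make orthophotos at higher zoom.

Run:
```python
from h import *
L=load('scene');W=cloud(L)
for uv in [(270,238),(235,175),(343,312),(257,240),(240,205)]: print(uv,W[uv[1],uv[0]].round(3))
# ortho: homography of plane z=0 -> rows: x up, y left; 1px=1.25mm
def ortho(L,z,x0,x1,y0,y1,s):
    K=np.array([[L['f'],0,L['cx']],[0,L['f'],L['cy']],[0,0,1]])
    # out pixel (c,r): y=y1-c*s, x=x1-r*s
    M=np.array([[0,-s,x1],[-s,0,y1],[0,0,z],[0,0,1.]])
    P=K@np.c_[L['R'],L['t']]@M
    return cv2.warpPerspective(L['p'],P,(int((y1-y0)/s),int((x1-x0)/s)),flags=cv2.INTER_CUBIC|cv2.WARP_INVERSE_MAP)
o=ortho(L,0.018,0.3,0.85,-0.45,0.35,0.001)
cv2.imwrite('pics/o1.png',o)
m=(W[...,0]>.2)&(W[...,0]<.9)&(W[...,1]>-.5)&(W[...,1]<.4)
S=load('side');V=cloud(S)
b,g,r=[L['p'][...,i].astype(int) for i in range(3)]
red=(r>110)&(g<60)&(b<70)&m;print('red',red.sum());print(W[red].round(3))
```

```text
(270, 238) [0.486 0.002 0.011]
(235, 175) [0.508 0.251 0.097]
(343, 312) [ 0.513 -0.359  0.003]
(257, 240) [0.449 0.027 0.002]
(240, 205) [0.483 0.189 0.008]
red 72
[[0.509 0.283 0.126]
 [0.515 0.285 0.121]
 [0.555 0.391 0.004]
 [0.504 0.28  0.127]
 [0.505 0.274 0.131]
 [0.51  0.276 0.126]
 [0.513 0.275 0.125]
 [0.497 0.275 0.129]
 [0.501 0.275 0.127]
 [0.505 0.276 0.124]
 [0.508 0.274 0.124]
 [0.509 0.268 0.128]
 [0.517 0.276 0.117]
 [0.498 0.277 0.122]
 [0.5   0.273 0.124]
 [0.502 0.271 0.125]
 [0.505 0.268 0.126]
 [0.511 0.273 0.117]
 [0.514 0.271 0.117]
 [0.502 0.271 0.12 ]
 [0.503 0.266 0.123]
 [0.508 0.268 0.119]
 [0.511 0.266 0.118]
 [0.503 0.266 0.119]
 [0.507 0.267 0.115]
 [0.508 0.26  0.121]
 [0.513 0.264 0.114]
 [0.502 0.266 0.114]
 [0.505 0.263 0.115]
 [0.508 0.262 0.113]
 [0.511 0.26  0.113]
 [0.499 0.26  0.115]
 [0.503 0.26  0.114]
 [0.508 0.263 0.108]
 [0.512 0.263 0.106]
 [0.517 0.265 0.1  ]
 [0.504 0.263 0.105]
 [0.505 0.258 0.109]
 [0.507 0.254 0.111]
 [0.511 0.255 0.108]
 [0.503 0.262 0.101]
 [0.505 0.259 0.103]
 [0.509 0.258 0.101]
 [0.512 0.256 0.101]
 [0.502 0.261 0.098]
 [0.504 0.258 0.099]
 [0.509 0.26  0.094]
 [0.511 0.256 0.096]
 [0.515 0.256 0.094]
 [0.502 0.255 0.097]
 [0.506 0.255 0.094]
 [0.508 0.251 0.097]
 [0.512 0.252 0.094]
 [0.503 0.256 0.091]
 [0.504 0.251 0.095]
 [0.506 0.248 0.096]
 [0.512 0.252 0.089]
 [0.504 0.253 0.088]
 [0.504 0.244 0.095]
 [0.508 0.245 0.092]
 [0.515 0.25  0.084]
 [0.502 0.25  0.086]
 [0.505 0.248 0.086]
 [0.508 0.245 0.087]
 [0.513 0.248 0.081]
 [0.5   0.246 0.085]
 [0.504 0.247 0.082]
 [0.508 0.247 0.079]
 [0.51  0.242 0.083]
 [0.499 0.237 0.089]
 [0.504 0.239 0.084]
 [0.508 0.24  0.081]]
```

View pics/o1.png

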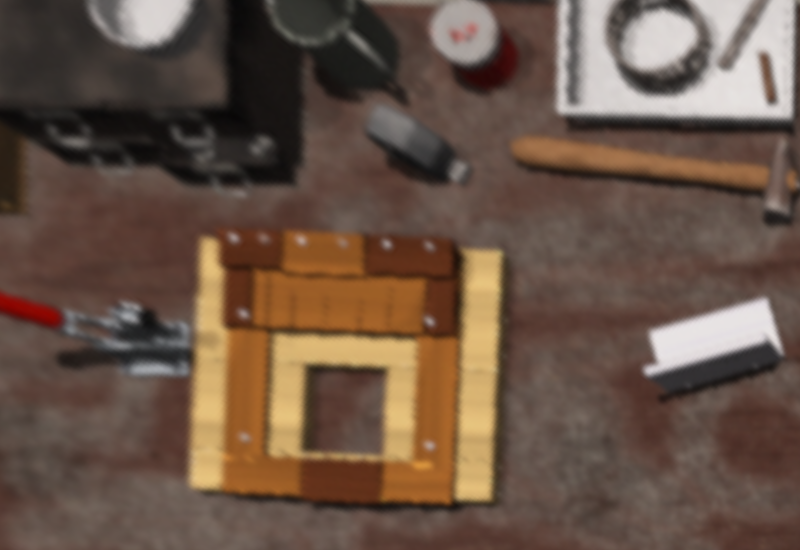

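The orthophoto (1 mm/px) shows the panel's left edge running from (200,237) to (190,490), so its yaw is about -2°. The lapped shingle's butt is at row 330. The flashing's front edge runs from (650,335) to (768,298), a yaw of about +17°. The red handle lies along world y at x≈0.507.

```bash
cat >> h.py <<'E'
def plan(pos,yd=90,tilt=None,R=None,p=None):
    """tool-frame shift (cm) and rotvec (deg) to TCP pos with tool z down, tool y at yaw yd deg"""
    s=robot.read_state(); R=rot() if R is None else R; p=s['eef_pos'] if p is None else p
    y=np.array([np.cos(np.radians(yd)),np.sin(np.radians(yd)),0]); z=np.array([0,0,-1.])
    if y@R[:,1]<0: y=-y
    D=np.c_[np.cross(y,z),y,z]
    if tilt is not None: D=Ro.from_rotvec(np.radians(tilt)).as_matrix()@D
    print('shift',(R.T@(np.array(pos)-p)*100).round(2),'turn',np.degrees(Ro.from_matrix(R.T@D).as_rotvec()).round(2))
E
python3 - <<'E'
from h import *
for n in('scene','side'):
    L=load(n);W=cloud(L);b,g,r=[L['p'][...,i].astype(int) for i in range(3)]
    m=(r>100)&(g<65)&(b<75)&(W[...,2]>.06)&(W[...,2]<.16)&(abs(W[...,0]-.5)<.06)&(abs(W[...,1]-.26)<.08)
    P=W[m];c=P.mean(0);d=np.linalg.svd(P-c)[2][0];d*=np.sign(d[2]);t=(P-c)@d
    print(n,len(P),c.round(4),d.round(3),'ang',np.arctan2(d[2],np.hypot(*d[:2])),np.percentile(t,[1,99]).round(3))
    m=(W[...,0]>.38)&(W[...,0]<.6)&(W[...,1]>.45)&(W[...,1]<.8);print('vise zmax',np.nanpercentile(W[m][:,2],99) if m.any() else None)
plan([.507,.272,.16],90)
E
```

```text
scene 78 [0.5064 0.2602 0.1055] [-0.021  0.569  0.822] ang 0.965355775783785 [-0.031  0.029]
vise zmax 0.13415743957300308
side 3 [0.502  0.2424 0.0804] [-0.496  0.429  0.755] ang 0.8550814280906667 [-0.007  0.012]
vise zmax 0.14570549695785573
shift [-41.93 -23.05   7.1 ] turn [ -0.08  -0.   -15.  ]
```

Emit:
{"op": "step_arm", "data": {"series": [-41.9, -23, 1, 0, 0, -15, -41.9, -23, 1, 0, 0, -15, -41.9, -23, 1, 0, 0, -15, -41.9, -23, 1, 0, 0, -15, -41.9, -23, 1, 0, 0, -15], "grip": 0}}

```text
clock: 0.6
eef_pos: [0.3434, 0.429, 0.2258]
tcp_rot: [-0.0, 0.0, 1.0, -0.0]
wrist_force: [1.2, 0.1, -0.5]
finger_gap: 0.144
grip_force: 0.0
```

Emit:
{"op": "step_arm", "data": {"series": [-16, -15.5, 3, 0, 0, 0, -16, -15.5, 3, 0, 0, 0, -16, -15.5, 3, 0, 0, 0, -16, -15.5, 3, 0, 0, 0, -16, -15.5, 3, 0, 0, 0]}}

```text
clock: 1.1
eef_pos: [0.5052, 0.2709, 0.1953]
tcp_rot: [0.0, 0.003, 1.0, -0.001]
wrist_force: [0.5, -0.1, -0.2]
finger_gap: -0.001
grip_force: 0.0
```

Emit:
{"op": "step_arm", "data": {"series": [0, 0, 0, 0, 0, 0, 0, 0, 0, 0, 0, 0]}}

```text
clock: 1.3
eef_pos: [0.5021, 0.2755, 0.1956]
tcp_rot: [-0.0, 0.001, 1.0, -0.0]
wrist_force: [-0.7, 1.4, 0.1]
finger_gap: -0.001
grip_force: 0.0
```

Run:
```python
from h import *
print(robot.read_state()['eef_pos'])
a,_=snap('wrist','w1.png'); L=load('wrist'); print(-L['R'].T@L['t'])
```

```text
[0.50208241 0.27553651 0.19564933]
[0.41993089 0.27555632 0.33881169]
```

View pics/w1.png

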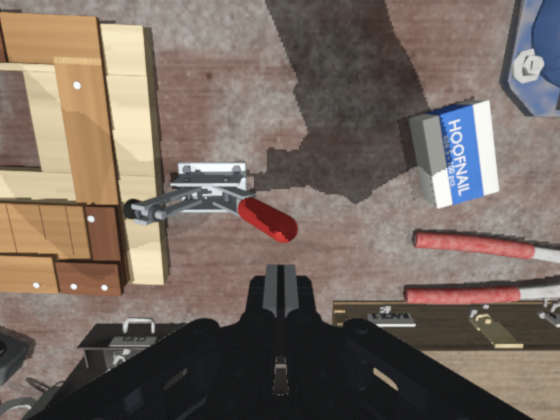

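The wrist view shows the red grip from (243,205) to (290,235), the clamp base at (210,188) and the fingers at (280,290). Next I'll get 3D positions from the depth.

Run:
```python
from h import *
L=load('wrist');W=cloud(L);b,g,r=[L['p'][...,i].astype(int) for i in range(3)]
u=np.zeros(r.shape,bool);u[185:250,235:305]=1
m=(r>100)&(g<60)&(b<60)&u;P=W[m];P=P[~np.isnan(P[:,0])]
c=P.mean(0);d=np.linalg.svd(P-c)[2][0];d*=np.sign(d[2])
print(len(P),c.round(4),d.round(3),np.arctan2(d[2],np.hypot(*d[:2])),np.percentile((P-c)@d,[1,99]).round(3))
for uv in [(75,20),(212,170),(180,163),(245,163),(176,210),(246,210),(300,60),(140,212)]: print(uv,W[uv[1],uv[0]].round(4))
q=P[np.argsort(P[:,2])[-15:]];print(q.mean(0).round(4))
```

```text
496 [0.5055 0.2591 0.1047] [0.095 0.59  0.802] 0.9298308430585732 [-0.031  0.031]
(75, 20) [0.3588 0.1069 0.0259]
(212, 170) [0.4879 0.2067 0.0049]
(180, 163) [0.4809 0.1752 0.0045]
(245, 163) [0.481  0.24   0.0044]
(176, 210) [0.5111 0.1852 0.0625]
(246, 210) [0.5021 0.2486 0.0899]
(300, 60) [0.3868 0.2934 0.0012]
(140, 212) [0.5059 0.163  0.0833]
[0.5067 0.2768 0.1284]
```

Emit:
{"op": "step_arm", "data": {"series": [-0.4, -1.3, 3.5, 0, 0, 0, -0.4, -1.3, 6.5, 0, 0, 0, -0.4, -1.3, 6.5, 0, 0, 0]}}

```text
clock: 1.65
eef_pos: [0.5029, 0.2629, 0.1279]
tcp_rot: [-0.003, -0.001, 1.0, -0.001]
wrist_force: [-0.2, 0.6, 0.4]
finger_gap: 0.001
grip_force: 0.0
```

Emit:
{"op": "step_arm", "data": {"series": [0, 0, 1.3, 0, 0, 0, 0, 0.3, 2.2, 0, 0, 0, 0, 0.7, 2.7, 0, 0, 0, 0, 1.3, 3.2, 0, 0, 0, 0, 1.8, 3.6, 0, 0, 0]}}

```text
clock: 2.15
eef_pos: [0.5073, 0.2819, 0.0968]
tcp_rot: [0.001, -0.0, 1.0, 0.001]
wrist_force: [0.3, -4.3, 4.9]
finger_gap: -0.001
grip_force: 3.1
```

Emit:
{"op": "step_arm", "data": {"series": [0, 0.5, 0.6, 0, 0, 0, 0, 1.1, 1.4, 0, 0, 0, 0, 1.6, 2.2, 0, 0, 0, 0, 2.0, 2.9, 0, 0, 0, 0, 2.3, 3.5, 0, 0, 0]}}

```text
clock: 2.65
eef_pos: [0.5073, 0.3052, 0.0614]
tcp_rot: [0.001, -0.0, 1.0, 0.001]
wrist_force: [-0.2, -4.0, 4.9]
finger_gap: -0.002
grip_force: 2.9
```

Emit:
{"op": "step_arm", "data": {"series": [0, 0.2, 0.4, 0, 0, 0, 0, 0.4, 0.8, 0, 0, 0, 0, 0.5, 1.1, 0, 0, 0, 0, 0.5, 1.2, 0, 0, 0, 0, 0.5, 1.2, 0, 0, 0]}}

```text
clock: 3.15
eef_pos: [0.5074, 0.3083, 0.0512]
tcp_rot: [0.001, 0.0, 1.0, 0.0]
wrist_force: [-5.3, -10.5, 30.5]
finger_gap: 0.006
grip_force: 15.8
```

Emit:
{"op": "step_arm", "data": {"series": [0, 0, -3, 0, 0, 0, 0, 0, -8, 0, 0, 0, 0, 0, -13, 0, 0, 0, 0, -5, -18, 0, 0, 0, -2, -10, -20, 0, 0, 0]}}

```text
clock: 3.65
eef_pos: [0.5186, 0.2342, 0.2399]
tcp_rot: [0.002, -0.003, 1.0, 0.002]
wrist_force: [0.2, 0.2, 0.0]
finger_gap: 0.003
grip_force: 0.0
```

Emit:
{"op": "step_arm", "data": {"series": [-2, -20, -2, 0, 0, 0, -2, -20, -2, 0, 0, 0, -2, -20, -2, 0, 0, 0, -2, -20, -2, 0, 0, 0, -2, -20, -2, 0, 0, 0]}}

```text
clock: 4.15
eef_pos: [0.5402, 0.0237, 0.2578]
tcp_rot: [0.001, 0.005, 1.0, -0.001]
wrist_force: [0.1, 0.1, -0.1]
finger_gap: -0.001
grip_force: 0.0
```

Emit:
{"op": "step_arm", "data": {"series": [0, 0, 0, 0, 0, 0, 0, 0, 0, 0, 0, 0, 0, 0, 0, 0, 0, 0]}}

```text
clock: 4.45
eef_pos: [0.5392, 0.0331, 0.2561]
tcp_rot: [-0.0, -0.002, 1.0, 0.0]
wrist_force: [-0.4, -0.5, -1.3]
finger_gap: -0.002
grip_force: 0.0
```

Run:
```python
from h import *
s=robot.read_state();print(s['eef_pos'],s['q'].round(3),s['wrist_force'])
a,_=snap('wrist','w2.png')
```

```text
[0.53923974 0.03310796 0.25609234] [-0.333  0.274  0.221  1.758 -0.067  1.116  1.484] [-0.41633919 -0.53447583 -1.33334772]
```

View pics/w2.png

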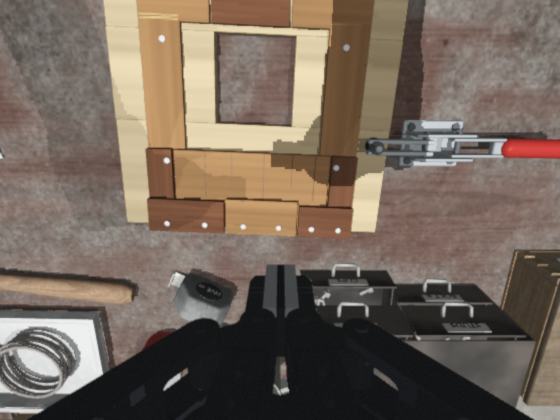

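The wrist view shows the clamp closed with its handle flat (to the right at (530,148)) and its foot on the deck at (375,147). The opening spans (216–294, 32–125) and the butt line is at row ≈151. Next is the panel pose from the depth.

```bash
cat > panel.py <<'E'
from h import *
def fitpanel(L):
    W=cloud(L);x,y,z=W[...,0],W[...,1],W[...,2]
    # deck side strips: pale, z~.018
    from scipy.optimize import least_squares
    pts=lambda m:W[m]
    reg=(x>.36)&(x<.65)&(y>-.16)&(y<.2)
    def edges(mask,ax,lo=True):pass
    hsv=cv2.cvtColor(L['p'],cv2.COLOR_BGR2HSV)
    return W,hsv,reg
E
python3 - <<'E'
from h import *
L=load('wrist');W=cloud(L);d=L['d']
for r in (80,180):
    print(r,[(c,W[r,c].round(3).tolist()) for c in list(range(100,140,3))])
for c in (200,310): print(c,[(r,W[r,c].round(3).tolist()) for r in list(range(138,160,2))])
c=255;print(c,[(r,W[r,c].round(3).tolist()) for r in list(range(110,160,3))])
r=80;print([(c,W[r,c].round(3).tolist()) for c in list(range(208,226,2))+list(range(284,302,2))])
E
```

```text
80 [(100, [0.439, -0.167, -0.001]), (103, [0.439, -0.162, 0.001]), (106, [0.439, -0.159, 0.001]), (109, [0.439, -0.156, 0.001]), (112, [0.44, -0.144, 0.019]), (115, [0.44, -0.141, 0.019]), (118, [0.44, -0.137, 0.02]), (121, [0.439, -0.135, 0.018]), (124, [0.44, -0.132, 0.019]), (127, [0.439, -0.129, 0.018]), (130, [0.439, -0.126, 0.016]), (133, [0.439, -0.122, 0.019]), (136, [0.439, -0.119, 0.019]), (139, [0.439, -0.116, 0.018])]
180 [(100, [0.551, -0.185, 0.001]), (103, [0.551, -0.181, 0.001]), (106, [0.551, -0.177, 0.002]), (109, [0.551, -0.174, 0.0]), (112, [0.551, -0.17, 0.001]), (115, [0.551, -0.166, 0.002]), (118, [0.551, -0.163, 0.001]), (121, [0.551, -0.159, 0.001]), (124, [0.547, -0.147, 0.02]), (127, [0.547, -0.144, 0.019]), (130, [0.547, -0.141, 0.018]), (133, [0.547, -0.137, 0.018]), (136, [0.547, -0.134, 0.019]), (139, [0.547, -0.13, 0.019])]
200 [(138, [0.499, -0.056, 0.018]), (140, [0.502, -0.057, 0.018]), (142, [0.504, -0.057, 0.017]), (144, [0.506, -0.057, 0.019]), (146, [0.508, -0.057, 0.019]), (148, [0.51, -0.057, 0.019]), (150, [0.51, -0.054, 0.033]), (152, [0.512
[... 800 characters left out ...]
]), (146, [0.508, 0.005, 0.018]), (149, [0.511, 0.005, 0.019]), (152, [0.513, 0.005, 0.031]), (155, [0.515, 0.006, 0.034]), (158, [0.519, 0.005, 0.034])]
[(208, [0.439, -0.043, 0.019]), (210, [0.439, -0.041, 0.018]), (212, [0.439, -0.039, 0.018]), (214, [0.439, -0.037, 0.017]), (216, [0.439, -0.037, 0.007]), (218, [0.438, -0.036, 0.003]), (220, [0.438, -0.034, 0.001]), (222, [0.438, -0.032, -0.001]), (224, [0.438, -0.029, 0.001]), (284, [0.438, 0.037, 0.0]), (286, [0.438, 0.039, 0.001]), (288, [0.438, 0.041, 0.001]), (290, [0.438, 0.043, 0.001]), (292, [0.438, 0.046, 0.0]), (294, [0.439, 0.047, 0.013]), (296, [0.439, 0.049, 0.018]), (298, [0.439, 0.051, 0.018]), (300, [0.439, 0.053, 0.019])]
```

Emit:
{"op": "step_arm", "data": {"series": [2, -24, 0, 0, 0, 0, 2, -24, 0, 0, 0, 0, 2, -24, 0, 0, 0, 0, 2, -24, 0, 0, 0, 0, 2, -24, 0, 0, 0, 0], "grip": 6}}

```text
clock: 5.0
eef_pos: [0.5191, -0.2109, 0.2563]
tcp_rot: [0.0, -0.0, 1.0, -0.0]
wrist_force: [0.7, -0.4, -0.7]
finger_gap: 0.705
grip_force: 0.0
```

Emit:
{"op": "step_arm", "data": {"series": [1, -9, -2, 0, 0, -40, 1, -9, -2, 0, 0, -40, 1, -9, -2, 0, 0, -40, 1, -9, -2, 0, 0, -40, 1, -9, -2, 0, 0, -40]}}

```text
clock: 5.5
eef_pos: [0.5101, -0.298, 0.2756]
tcp_rot: [-0.0, -0.344, 0.939, 0.0]
wrist_force: [-1.0, -0.2, -0.7]
finger_gap: 0.705
grip_force: 0.0
```

Emit:
{"op": "step_arm", "data": {"series": [0, 0, 0, 0, 0, -40, 0, 0, 0, 0, 0, -40, 0, 0, 0, 0, 0, -40, 0, 0, 0, 0, 0, -40, 0, 0, 0, 0, 0, -40]}}

```text
clock: 6.0
eef_pos: [0.5089, -0.2952, 0.271]
tcp_rot: [-0.013, -0.533, 0.846, 0.01]
wrist_force: [1.0, 1.2, -2.8]
finger_gap: 0.699
grip_force: 0.0
```

Emit:
{"op": "step_arm", "data": {"series": [0, 0, 0, 0, 0, -27, 0, 0, 0, 0, 0, -27, 0, 0, 0, 0, 0, -27, 0, 0, 0, 0, 0, -27, 0, 0, 0, 0, 0, -27]}}

```text
clock: 6.5
eef_pos: [0.5314, -0.2322, 0.2192]
tcp_rot: [-0.037, -0.685, 0.728, -0.006]
wrist_force: [0.8, 0.5, -0.1]
finger_gap: 0.707
grip_force: 0.0
```

```bash
cp last_wrist.npz panel_wrist.npz
python3 - <<'E'
from h import *
s=robot.read_state();print(s['eef_pos'],s['q'].round(3),s['wrist_force'],np.degrees(np.arctan2(rot()[1,1],rot()[0,1])))
a,_=snap('wrist','w3.png')
from scipy.optimize import least_squares
L=np.load('panel_wrist.npz');W=cloud(L);z=W[...,2]
C=-L['R'].T@L['t']
def ray(u,v,h):
    d=L['R'].T@np.array([(u-L['cx'])/L['f'],(v-L['cy'])/L['f'],1]);return (C+d*(h+.0005-C[2])/d[2])[:2]
def cross(vals,thr,start):
    a=(vals>thr).astype(int);i=np.where(np.diff(a)!=0)[0]
    return None if len(i)!=1 else start+i[0]+(thr-vals[i[0]])/(vals[i[0]+1]-vals[i[0]])*1.0
obs=[]
for r in range(40,210,3):
    c=cross(z[r,95:135],.009,95)
    if c: obs.append(('y',-.150,ray(c,r,.018)))
for r in range(45,115,3):
    c=cross(z[r,205:230],.009,205)
    if c: obs.append(('y',-.042,ray(c,r,.018)))
    c=cross(z[r,280:305],.009,280)
    if c: obs.append(('y',.042,ray(c,r,.018)))
for c in range(225,287,3):
    r=cross(z[105:140,c],.009,105)
    if r: obs.append(('x',.010,ray(c,r,.018)))
for c in range(185,320,3):
    r=cross(z[138:165,c],.026,138)
    if r: obs.append(('x',.038,ray(c,r,.034)))
def f(p):
    c,s=np.cos(p[2]),np.sin(p[2]);out=[]
    for k,v,q in obs:
        d=q-p[:2];out.append((c*d[0]+s*d[1] if k=='x' else -s*d[0]+c*d[1])-v)
    return np.array(out)
R=least_squares(f,[.475,.005,-.04],loss='soft_l1',f_scale=.001)
res=f(R.x);print('panel',R.x[:2].round(4),np.degrees(R.x[2]).round(2),len(obs),'rms',res.std())
for k,v in [('y',-.15),('y',-.042),('y',.042),('x',.01),('x',.038)]:
    e=[a for a,o in zip(res,obs) if o[0]==k and o[1]==v];print(k,v,len(e),np.mean(e).round(4),np.std(e).round(4))
E
```

```text
[ 0.53140912 -0.23221316  0.21919653] [ 1.04   0.712 -1.267  1.623  0.738  1.397  2.741] [ 0.8278924   0.54119645 -0.06175618] 176.4656981633795Traceback (most recent call last):
  File "<stdin>", line 32, in <module>
    return func(*args, **kwargs)
    raise ValueError("Residuals are not finite in the initial point.")
ValueError: Residuals are not finite in the initial point.
```

View pics/w3.png

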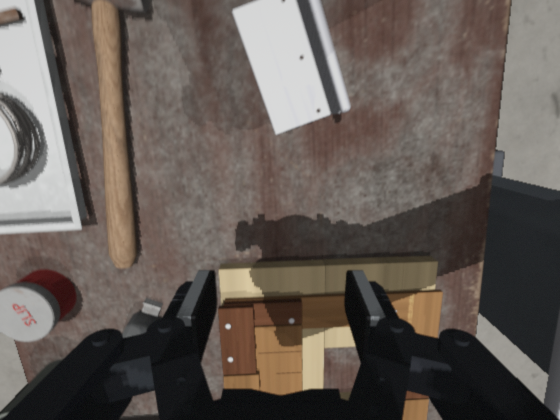

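The view shows the flashing at (290,60) with its standing leg on the right, and the panel at the bottom. The wrist has hit its joint limit, so I'll turn back the other way to the equivalent grasp.

Emit:
{"op": "step_arm", "data": {"series": [0, 0, -3, 0, 0, 40, 0, 0, -3, 0, 0, 40, 0, 0, -3, 0, 0, 40, 0, 0, -3, 0, 0, 40, 0, 0, -3, 0, 0, 40]}}

```text
clock: 7.05
eef_pos: [0.5328, -0.2333, 0.2509]
tcp_rot: [-0.032, -0.389, 0.92, -0.019]
wrist_force: [1.0, 0.4, -0.6]
finger_gap: 0.7
grip_force: 0.0
```

```bash
cat > st.py <<'E'
from h import *
s=robot.read_state();print(s['clock'],s['eef_pos'].round(4),s['q'].round(3),s['wrist_force'].round(1),'yawy',np.degrees(np.arctan2(rot()[1,1],rot()[0,1])).round(2),'z',rot()[:,2].round(3))
E
python3 st.py
cat > pf.py <<'E'
from h import *
from scipy.optimize import least_squares
L=np.load('panel_wrist.npz');W=cloud(L);z=W[...,2]
C=-L['R'].T@L['t']
def ray(u,v,h):
    d=L['R'].T@np.array([(u-L['cx'])/L['f'],(v-L['cy'])/L['f'],1]);return (C+d*(h+.0005-C[2])/d[2])[:2]
def cross(vals,thr,start):
    if np.isnan(vals).any(): return None
    a=(vals>thr).astype(int);i=np.where(np.diff(a)!=0)[0]
    return None if len(i)!=1 else start+i[0]+(thr-vals[i[0]])/(vals[i[0]+1]-vals[i[0]])
obs=[]
def add(k,v,rows,cols,h,thr):
    if k=='y':
        for r in range(*rows):
            c=cross(z[r,cols[0]:cols[1]],thr,cols[0])
            if c: obs.append((k,v,ray(c,r,h)))
    else:
        for c in range(*cols):
            r=cross(z[rows[0]:rows[1],c],thr,rows[0])
            if r: obs.append((k,v,ray(c,r,h)))
add('y',-.150,(40,210,3),(95,135),.018,.009)
add('y',-.042,(45,115,3),(205,230),.018,.009)
add('y',.042,(45,115,3),(280,305),.018,.009)
add('x',.010,(105,140),(225,287,3),.018,.009)
add('x',.038,(138,165),(185,320,3),.034,.026)
def f(p):
    c,s=np.cos(p[2]),np.sin(p[2])
    return np.array([(c*(q-p[:2])[0]+s*(q-p[:2])[1] if k=='x' else -s*(q-p[:2])[0]+c*(q-p[:2])[1])-v for k,v,q in obs])
R=least_squares(f,[.475,.005,-.04],loss='soft_l1',f_scale=.001)
res=f(R.x);print('panel',R.x[:2].round(4),np.degrees(R.x[2]).round(2),len(obs),'rms',res.std().round(4))
for k,v in [('y',-.15),('y',-.042),('y',.042),('x',.01),('x',.038)]:
    e=[a for a,o in zip(res,obs) if o[0]==k and o[1]==v]
    if e: print(k,v,len(e),np.mean(e).round(4),np.std(e).round(4))
E
python3 pf.py
```

```text
7.05 [ 0.5328 -0.2333  0.2509] [ 0.986  0.599 -1.12   1.58   0.604  1.37   2.15 ] [ 1.   0.4 -0.6] yawy 135.86 z [-0.044 -0.061 -0.997]
panel [0.4736 0.0041] -2.35 150 rms 0.0007
y -0.15 47 -0.0002 0.0004
y -0.042 24 0.0014 0.0001
y 0.042 22 -0.0007 0.0002
x 0.01 20 0.0002 0.0001
x 0.038 37 -0.0001 0.0002
```

```bash
python3 -c "
from h import *
plan([.50,-.27,.27],97)"
```

```text
shift [ 5.05 -0.23 -1.54] turn [-2.04 -3.86 38.81]
```

Emit:
{"op": "step_arm", "data": {"series": [5, -0.2, -1.5, -2, -3.9, 38.8, 5, -0.2, -1.5, -2, -3.9, 38.8, 5, -0.2, -1.5, -2, -3.9, 38.8, 5, -0.2, -1.5, -2, -3.9, 38.8, 5, -0.2, -1.5, -2, -3.9, 38.8]}}

```text
clock: 7.55
eef_pos: [0.5003, -0.2702, 0.2697]
tcp_rot: [0.001, -0.061, 0.998, -0.0]
wrist_force: [0.1, 0.6, 0.5]
finger_gap: 0.702
grip_force: 0.0
```

Emit:
{"op": "step_arm", "data": {"series": [0, 0, 0, 0, 0, 40, 0, 0, 0, 0, 0, 40, 0, 0, 0, 0, 0, 40, 0, 0, 0, 0, 0, 40, 0, 0, 0, 0, 0, 40]}}

```text
clock: 8.05
eef_pos: [0.5005, -0.2697, 0.2697]
tcp_rot: [0.0, 0.284, 0.959, 0.0]
wrist_force: [-0.0, 0.2, 0.7]
finger_gap: 0.701
grip_force: 0.0
```

```bash
python3 st.py; python3 -c "
from h import *
plan([.48,-.38,.25],17)"
```

```text
8.05 [ 0.5005 -0.2697  0.2697] [ 0.993  0.44  -0.845  1.609  0.343  1.247  1.081] [-0.   0.2  0.7] yawy 57.04 z [ 0.001 -0.    -1.   ]
shift [ -4.28 -10.37   1.97] turn [3.000e-02 4.000e-02 4.004e+01]
```

Emit:
{"op": "step_arm", "data": {"series": [-5.6, -14.3, 3, 0, 0, 40, -5.6, -14.3, 3, 0, 0, 40, -5.6, -14.3, 3, 0, 0, 40, -5.6, -14.3, 3, 0, 0, 40, -5.6, -14.3, 3, 0, 0, 40]}}

```text
clock: 8.55
eef_pos: [0.469, -0.4233, 0.2384]
tcp_rot: [-0.0, 0.596, 0.803, -0.0]
wrist_force: [0.6, 2.4, 0.7]
finger_gap: 0.701
grip_force: 0.0
```

Emit:
{"op": "step_arm", "data": {"series": [0, 0, 0, 0, 0, 0, 0, 0, 0, 0, 0, 0]}}

```text
clock: 8.75
eef_pos: [0.4707, -0.4199, 0.2394]
tcp_rot: [0.0, 0.59, 0.807, -0.0]
wrist_force: [0.6, 0.7, 0.1]
finger_gap: 0.698
grip_force: 0.0
```

```bash
python3 st.py
python3 - <<'E'
from h import *
snap('wrist','w4.png')
E
```

```text
8.75 [ 0.4707 -0.4199  0.2394] [ 1.051  0.516 -0.625  1.507  0.313  1.219  0.687] [0.6 0.7 0.1] yawy 17.63 z [ 0. -0. -1.]
```

View pics/w4.png

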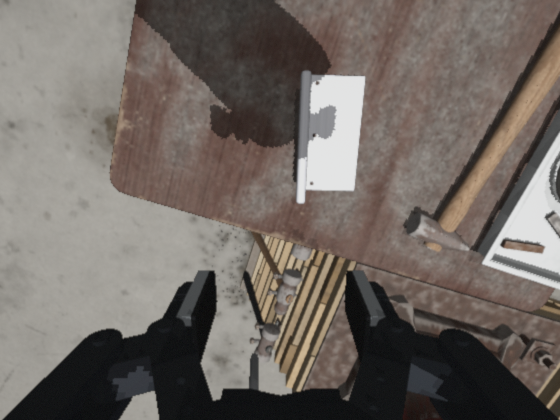

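The view shows the flashing with its hem from (305,72) to (300,203) and its flat leg out to column ≈362. The hammer head is well clear at (430,225).

Run:
```python
from h import *
L=load('wrist');W=cloud(L);sub=np.zeros(L['d'].shape,bool);sub[60:215,285:320]=1
m=sub&(W[...,2]>.054)&(W[...,2]<.068);P=W[m]
rect=cv2.minAreaRect((P[:,:2]*1000).astype(np.float32));print('hem',rect,np.median(P[:,2]))
sub[60:215,285:380]=1
hsv=cv2.cvtColor(L['p'],cv2.COLOR_BGR2HSV)
m=sub&(W[...,2]>.0015)&(W[...,2]<.008)&(hsv[...,1]<60)&(hsv[...,2]>100);m[:,:308]=0
Q=W[m];r2=cv2.minAreaRect((Q[:,:2]*1000).astype(np.float32));print('flat',r2,np.median(Q[:,2]))
c=np.array(rect[0])/1000
d=np.linalg.svd(P[:,:2]-P[:,:2].mean(0))[2][0];d*=np.sign(d[1]);yaw=np.degrees(np.arctan2(-d[0],d[1]));print('yaw hem',yaw)
t=(P[:,:2]-c)@d;print(np.ptp(t))
plan([c[0],c[1],.10],yaw)
```

```text
hem ((478.5970458984375, -370.3887634277344), (9.115376472473145, 122.35520935058594), 16.104068756103516) 0.059897172020740706
flat ((528.0850830078125, -364.0603942871094), (80.44779968261719, 167.53285217285156), 18.408281326293945) 0.0033028340502675377
yaw hem 16.144813445186866
0.1223540111164251
shift [ 4.47  2.25 13.93] turn [0.   0.01 1.49]
```

Emit:
{"op": "step_arm", "data": {"series": [4.5, 2.2, 4, 0, 0, 1.5, 4.5, 2.2, 8, 0, 0, 1.5, 4.5, 2.2, 12, 0, 0, 1.5, 4.5, 2.2, 14, 0, 0, 1.5, 4.5, 2.2, 14, 0, 0, 1.5], "grip": 4.5}}

```text
clock: 9.3
eef_pos: [0.476, -0.3692, 0.0961]
tcp_rot: [-0.003, 0.601, 0.799, -0.0]
wrist_force: [0.7, -0.1, -0.0]
finger_gap: 0.522
grip_force: 0.0
```

Emit:
{"op": "step_arm", "data": {"series": [0, 0, 3, 0, 0, 0, 0, 0, 6, 0, 0, 0, 0, 0, 6.7, 0, 0, 0, 0, 0, 6.7, 0, 0, 0]}}

```text
clock: 9.7
eef_pos: [0.4778, -0.3705, 0.0323]
tcp_rot: [-0.0, 0.602, 0.799, -0.0]
wrist_force: [0.2, -0.0, 1.2]
finger_gap: 0.531
grip_force: 0.0
```

```bash
python3 st.py; python3 -c "
from h import *
plan([.4786,-.3704,.032],16.1)"
```

```text
9.7 [ 0.4778 -0.3705  0.0323] [ 0.93   0.691 -0.533  1.781  0.469  0.8    0.443] [ 0.2 -0.   1.2] yawy 15.99 z [-0.001  0.    -1.   ]
shift [-0.01  0.08  0.03] turn [-0.04 -0.03 -0.11]
```

Well aligned; closing on the hem.

Emit:
{"op": "step_arm", "data": {"series": [0, 0.1, 0, 0, 0, 0, 0, 0.1, 0, 0, 0, 0, 0, 0.1, 0, 0, 0, 0, 0, 0.1, 0, 0, 0, 0, 0, 0.1, 0, 0, 0, 0], "grip": 0.3, "force": 90}}

```text
clock: 10.2
eef_pos: [0.4796, -0.3708, 0.0337]
tcp_rot: [0.001, 0.602, 0.798, -0.0]
wrist_force: [-1.1, 1.1, 7.0]
finger_gap: 0.088
grip_force: 88.7
```

```bash
python3 st.py; python3 -c "
from h import *
print(robot.read_state()['finger_gap'],robot.read_state()['grip_force'])"
```

```text
10.2 [ 0.4796 -0.3708  0.0337] [ 0.929  0.69  -0.534  1.779  0.469  0.8    0.441] [-1.1  1.1  7. ] yawy 15.94 z [ 0.002 -0.002 -1.   ]
0.08766821710649224 88.70591953396797
```

Emit:
{"op": "step_arm", "data": {"series": [0, 0, -3, 0, 0, 0, 0, 0, -7, 0, 0, 0, 0, 0, -10, 0, 0, 0, 0, 0, -10, 0, 0, 0]}}

```text
clock: 10.6
eef_pos: [0.4814, -0.3714, 0.1371]
tcp_rot: [0.004, 0.602, 0.798, 0.0]
wrist_force: [0.4, -0.1, -1.9]
finger_gap: 0.087
grip_force: 88.3
```

```bash
python3 st.py; python3 -c "
from h import *
plan([.4311,.0051,.132],-2.35)"
```

```text
10.6 [ 0.4814 -0.3714  0.1371] [ 0.976  0.569 -0.601  1.696  0.376  0.986  0.518] [ 0.4 -0.1 -1.9] yawy 15.95 z [ 0.006 -0.005 -1.   ]
shift [37.59  5.51  0.31] turn [ 0.32  0.3  18.3 ]
```

Emit:
{"op": "step_arm", "data": {"series": [20, 3, 0, 0, 0, 18.3, 20, 3, 0, 0, 0, 18.3, 20, 3, 0, 0, 0, 18.3, 20, 3, 0, 0, 0, 18.3, 20, 3, 0, 0, 0, 18.3]}}

```text
clock: 11.1
eef_pos: [0.4515, -0.1628, 0.1321]
tcp_rot: [-0.001, 0.718, 0.696, 0.0]
wrist_force: [0.3, -1.0, -2.0]
finger_gap: 0.084
grip_force: 88.2
```

```bash
python3 st.py; python3 -c "
from h import *
plan([.4311,.0051,.10],-2.35)"
```

```text
11.1 [ 0.4515 -0.1628  0.1321] [ 0.703  0.388 -0.595  2.     0.287  0.837 -0.085] [ 0.3 -1.  -2. ] yawy -1.85 z [-0.001  0.002 -1.   ]
shift [16.71 -2.58  3.25] turn [-0.07 -0.11  0.5 ]
```

Emit:
{"op": "step_arm", "data": {"series": [16.7, -2.6, 0, 0, 0, 0.5, 16.7, -2.6, 0, 0, 0, 0.5, 16.7, -2.6, 0, 0, 0, 0.5, 16.7, -2.6, 1.5, 0, 0, 0.5, 16.7, -2.6, 3, 0, 0, 0.5]}}

```text
clock: 11.6
eef_pos: [0.4335, 0.0017, 0.1021]
tcp_rot: [0.0, 0.722, 0.691, 0.001]
wrist_force: [-0.3, -1.7, -2.2]
finger_gap: 0.089
grip_force: 88.3
```

Emit:
{"op": "step_arm", "data": {"series": [0, 0, 0, 0, 0, 0, 0, 0, 0, 0, 0, 0, 0, 0, 0, 0, 0, 0, 0, 0, 0, 0, 0, 0]}}

```text
clock: 12.0
eef_pos: [0.4339, -0.0024, 0.1024]
tcp_rot: [0.0, 0.725, 0.689, 0.0]
wrist_force: [0.3, -0.4, -1.6]
finger_gap: 0.085
grip_force: 88.1
```

```bash
python3 st.py
python3 - <<'E'
from h import *
snap('wrist','w5.png');L=load('wrist')
plan([.4311,.0051,.058],-2.35)
E
```

```text
12.0 [ 0.4339 -0.0024  0.1024] [ 0.387  0.373 -0.625  2.134  0.327  0.727 -0.504] [ 0.3 -0.4 -1.6] yawy -2.94 z [ 0. -0. -1.]
shift [ 0.73 -0.31  4.43] turn [ 0.02  0.   -0.58]
```

View pics/w5.png

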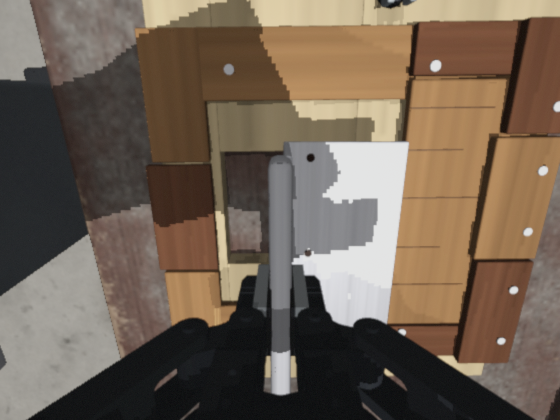

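The view shows the flashing held level over the opening, with its left end at row 142 and its leading edge at column ≈395–405. The butt line is just to its right. Now I'll measure its pose in the hand.

Run:
```python
from h import *
L=load('wrist');W=cloud(L)
sub=np.zeros(L['d'].shape,bool);sub[145:300,300:393]=1
P=W[sub];P=P[(P[:,2]>.05)&(P[:,2]<.09)]
A=np.c_[P[:,:2]-P[:,:2].mean(0),np.ones(len(P))];k=np.linalg.lstsq(A,P[:,2],rcond=None)[0]
print('top plane slope dz/dx,dz/dy deg',np.degrees(np.arctan(k[:2])),'z',k[2],len(P))
hl=(W[...,2]>.055)&(W[...,2]<.085); hl[:130]=0;hl[:,:300]=0;hl[300:]=0
def line(pts): 
    c=pts.mean(0);d=np.linalg.svd(pts-c)[2][0];return c,d
E=np.array([W[r,np.where(hl[r])[0].max()] for r in range(155,290,3)])
c,d=line(E[:,:2]);print('lead edge',c.round(4),'yaw',np.degrees(np.arctan(-d[0]/d[1])), 'rms',((E[:,:2]-c)@np.array([-d[1],d[0]])).std())
T=np.array([W[np.where(hl[:,q])[0].min(),q] for q in range(305,390,3)])
c2,d2=line(T[:,:2]);print('left edge',c2.round(4),'yaw',np.degrees(np.arctan(d2[1]/d2[0])))
p=robot.read_state()['eef_pos'];R=rot();y=R[:2,1];x=R[:2,0]
print('TCP->lead along tool y',(c-p[:2])@y,'TCP->left along tool x',(c2-p[:2])@x, 'top z minus tcp',k[2]-p[2])
```

```text
top plane slope dz/dx,dz/dy deg [-0.10955282  0.0681417 ] z 0.07222104658285522 13750
lead edge [0.5006 0.0124] yaw -3.0146287540136574 rms 0.0002995172145456448
left edge [0.4719 0.058 ] yaw -2.888102495442291
TCP->lead along tool y 0.06591368258454287 TCP->left along tool x 0.0622223739481726 top z minus tcp -0.03010788691312681
```

Emit:
{"op": "step_arm", "data": {"series": [0.8, -0.3, 2, 0, 0, -0.6, 0.8, -0.3, 3.5, 0, 0, -0.6, 0.8, -0.3, 4.3, 0, 0, -0.6, 0.8, -0.3, 4.3, 0, 0, -0.6, 0.8, -0.3, 4.3, 0, 0, -0.6]}}

```text
clock: 12.55
eef_pos: [0.4311, 0.0063, 0.0592]
tcp_rot: [-0.0, 0.721, 0.693, -0.0]
wrist_force: [0.4, 0.2, -1.3]
finger_gap: 0.081
grip_force: 88.3
```

```bash
python3 st.py; python3 -c "
from h import *
plan([.4311,.0058,.0537],-2.35)"
```

```text
12.55 [0.4311 0.0063 0.0592] [ 0.318  0.442 -0.577  2.181  0.41   0.624 -0.593] [ 0.4  0.2 -1.3] yawy -2.28 z [-0.  0. -1.]
shift [-0.05 -0.    0.55] turn [-0.01 -0.01  0.07]
```

Emit:
{"op": "step_arm", "data": {"series": [0, 0, 0.55, 0, 0, 0, 0, 0, 0.55, 0, 0, 0, 0, 0, 0.55, 0, 0, 0]}}

```text
clock: 12.85
eef_pos: [0.4308, 0.0063, 0.0535]
tcp_rot: [-0.0, 0.721, 0.693, -0.0]
wrist_force: [-0.6, 0.4, -1.6]
finger_gap: 0.087
grip_force: 88.3
```

Emit:
{"op": "step_arm", "data": {"series": [0, 0.4, 0, 0, 0, 0, 0, 0.8, 0, 0, 0, 0, 0, 1, 0, 0, 0, 0, 0, 1, 0, 0, 0, 0]}}

```text
clock: 13.25
eef_pos: [0.4414, 0.006, 0.0534]
tcp_rot: [-0.0, 0.721, 0.693, 0.0]
wrist_force: [-0.6, -1.0, -0.9]
finger_gap: 0.086
grip_force: 88.3
```

```bash
python3 st.py
python3 - <<'E'
from h import *
plan([.4839,.0036,.0537],-2.35)
snap('wrist','w6.png');L=load('wrist');W=cloud(L)
sub=np.zeros(L['d'].shape,bool);sub[150:290,300:420]=1
P=W[sub];p,R=robot.read_state()['eef_pos'],rot();d=(P-p);t=d[:,:2]@R[:2,1]
for a in range(10,80,4):
    s=P[(t>a/1000)&(t<(a+4)/1000)];print(a,np.nanpercentile(s[:,2],[10,50,90]).round(4) if len(s) else None)
E
```

```text
13.25 [0.4414 0.006  0.0534] [ 0.308  0.464 -0.565  2.163  0.423  0.622 -0.599] [-0.6 -1.  -0.9] yawy -2.27 z [-0.  0. -1.]
shift [-0.07  4.26 -0.03] turn [-0.01 -0.01  0.08]
10 [0.0226 0.0236 0.07  ]
14 [0.0226 0.0234 0.0636]
18 [0.0225 0.0233 0.0242]
22 [0.0225 0.0232 0.0241]
26 [0.0225 0.0232 0.024 ]
30 [0.0225 0.0232 0.024 ]
34 [0.0224 0.0233 0.024 ]
38 [0.0224 0.0232 0.024 ]
42 [0.0224 0.0232 0.024 ]
46 [0.0224 0.0232 0.024 ]
50 [0.0223 0.0232 0.024 ]
54 [0.0224 0.0232 0.0239]
58 [0.0223 0.0232 0.024 ]
62 [0.0224 0.0231 0.024 ]
66 [0.0178 0.0187 0.0228]
70 [0.0179 0.0192 0.0338]
74 [0.0177 0.0187 0.0346]
78 None
```

Emit:
{"op": "step_arm", "data": {"series": [0, 0.5, 0, 0, 0, 0, 0, 1, 0, 0, 0, 0, 0, 1.5, 0, 0, 0, 0, 0, 2, 0, 0, 0, 0, 0, 2, 0, 0, 0, 0]}}

```text
clock: 13.8
eef_pos: [0.4618, 0.0052, 0.0534]
tcp_rot: [-0.0, 0.721, 0.693, 0.0]
wrist_force: [-0.1, 0.1, -2.3]
finger_gap: 0.088
grip_force: 88.3
```

Emit:
{"op": "step_arm", "data": {"series": [0, 0.5, 0, 0, 0, 0, 0, 1, 0, 0, 0, 0, 0, 1.5, 0, 0, 0, 0, 0, 1.9, 0, 0, 0, 0, 0, 1.9, 0, 0, 0, 0]}}

```text
clock: 14.3
eef_pos: [0.4805, 0.0044, 0.0533]
tcp_rot: [-0.0, 0.721, 0.693, 0.0]
wrist_force: [-0.3, -0.4, -2.7]
finger_gap: 0.083
grip_force: 88.3
```

```bash
python3 st.py; python3 -c "
from h import *
plan([.4839,.0036,.0537],-2.35)"
```

```text
14.3 [0.4805 0.0044 0.0533] [ 0.302  0.51  -0.555  2.073  0.427  0.67  -0.577] [-0.3 -0.4 -2.7] yawy -2.27 z [-0.  0. -1.]
shift [-0.07  0.34 -0.04] turn [-0.   -0.02  0.08]
```

Emit:
{"op": "step_arm", "data": {"series": [-0.05, 0.1, 0.05, 0, 0, 0, -0.05, 0.2, 0.1, 0, 0, 0, -0.05, 0.25, 0.1, 0, 0, 0, -0.05, 0.25, 0.1, 0, 0, 0]}}

```text
clock: 14.7
eef_pos: [0.4822, 0.0038, 0.0523]
tcp_rot: [-0.0, 0.721, 0.693, -0.0]
wrist_force: [-0.8, 0.7, -2.6]
finger_gap: 0.083
grip_force: 88.3
```

Emit:
{"op": "step_arm", "data": {"series": [0, 0.05, 0, 0, 0, 0, 0, 0.1, 0, 0, 0, 0, 0, 0.1, 0, 0, 0, 0]}}

```text
clock: 15.0
eef_pos: [0.4833, 0.0038, 0.0524]
tcp_rot: [-0.0, 0.721, 0.693, -0.0]
wrist_force: [-0.1, 0.5, -1.8]
finger_gap: 0.085
grip_force: 88.3
```

```bash
python3 st.py
```

```text
15.0 [0.4833 0.0038 0.0524] [ 0.301  0.515 -0.554  2.067  0.429  0.672 -0.576] [-0.1  0.5 -1.8] yawy -2.26 z [-0.  0. -1.]
```

No contact yet, so I'll creep up to the stop.

Emit:
{"op": "step_arm", "data": {"series": [0, 0.05, 0, 0, 0, 0, 0, 0.1, 0, 0, 0, 0, 0, 0.1, 0, 0, 0, 0]}}

```text
clock: 15.3
eef_pos: [0.4843, 0.0037, 0.0523]
tcp_rot: [-0.0, 0.721, 0.693, -0.0]
wrist_force: [0.5, -0.8, -1.9]
finger_gap: 0.085
grip_force: 88.2
```

Emit:
{"op": "step_arm", "data": {"series": [0, 0.05, 0, 0, 0, 0, 0, 0.1, 0, 0, 0, 0, 0, 0.1, 0, 0, 0, 0]}}

```text
clock: 15.6
eef_pos: [0.4848, 0.0037, 0.0522]
tcp_rot: [-0.0, 0.721, 0.693, -0.0]
wrist_force: [-1.3, 0.5, -1.0]
finger_gap: 0.089
grip_force: 88.3
```

Emit:
{"op": "step_arm", "data": {"series": [0, 0.05, 0, 0, 0, 0, 0, 0.05, 0, 0, 0, 0]}}

```text
clock: 15.8
eef_pos: [0.4849, 0.0037, 0.0521]
tcp_rot: [-0.001, 0.721, 0.693, -0.001]
wrist_force: [-4.3, 0.5, 0.2]
finger_gap: 0.09
grip_force: 88.5
```

Emit:
{"op": "step_arm", "data": {"series": [0, 0.05, 0, 0, 0, 0, 0, 0.05, 0, 0, 0, 0]}}

```text
clock: 16.0
eef_pos: [0.485, 0.0037, 0.0521]
tcp_rot: [-0.001, 0.721, 0.693, -0.001]
wrist_force: [-5.4, 0.9, 2.4]
finger_gap: 0.086
grip_force: 88.8
```

Emit:
{"op": "step_arm", "data": {"series": [0, 0, 0.1, 0, 0, 0, 0, 0, 0.2, 0, 0, 0, 0, 0, 0.2, 0, 0, 0, 0, 0, 0.2, 0, 0, 0]}}

```text
clock: 16.4
eef_pos: [0.4847, 0.0037, 0.0516]
tcp_rot: [-0.0, 0.721, 0.693, -0.001]
wrist_force: [-15.0, -0.2, 28.1]
finger_gap: 0.088
grip_force: 92.9
```

Emit:
{"op": "step_arm", "data": {"series": [0, 0, 0.1, 0, 0, 0, 0, 0, 0.1, 0, 0, 0, 0, 0, 0.1, 0, 0, 0]}}

```text
clock: 16.7
eef_pos: [0.4847, 0.0037, 0.0515]
tcp_rot: [0.0, 0.721, 0.693, -0.002]
wrist_force: [-20.4, -0.7, 46.0]
finger_gap: 0.084
grip_force: 95.4
```

Emit:
{"op": "step_arm", "data": {"series": [0, -0.05, -0.1, 0, 0, 0, 0, -0.05, -0.1, 0, 0, 0, 0, -0.05, -0.1, 0, 0, 0]}}

```text
clock: 17.0
eef_pos: [0.4847, 0.0037, 0.0516]
tcp_rot: [-0.0, 0.721, 0.693, -0.001]
wrist_force: [-13.7, -1.1, 25.6]
finger_gap: 0.085
grip_force: 92.5
```

```bash
python3 st.py
python3 - <<'E'
from h import *
p=robot.read_state()['eef_pos'];R=rot()
snap('wrist');L=load('wrist');W=cloud(L)
S=L['p'];
a,_=snap('side');M=load('side')
cv2.imwrite('pics/f.png',np.vstack([cv2.resize(S,(400,300)),cv2.resize(a[175:295,170:330],(400,300))]))
# panel-frame map heights
po=np.array([.4736,.0041]);c,s=np.cos(np.radians(-2.35)),np.sin(np.radians(-2.35))
D=W[...,:2]-po;X=c*D[...,0]+s*D[...,1];Y=-s*D[...,0]+c*D[...,1];Z=W[...,2]
def h(x0,x1,y0,y1):
    m=(X>x0)&(X<x1)&(Y>y0)&(Y<y1);return m.sum(),np.percentile(Z[m],[10,50,90]).round(4) if m.sum() else None
print('flash strip',h(.02,.034,.02,.055));print('deck beside',h(.016,.034,.065,.071));print('shingle near butt',h(.042,.055,.02,.06));print('shingle far',h(.075,.095,.02,.06));print('side shingle',h(.045,.07,.09,.11))
m=(Z>.07)&(Z<.085)&(X<.03)&(X>-.02)&(abs(Y)<.08)
Q=np.c_[X[m],Y[m]];print('hem',np.percentile(Q,[1,99],axis=0).round(4),len(Q))
E
```

```text
17.0 [0.4847 0.0037 0.0516] [ 0.299  0.518 -0.552  2.064  0.431  0.674 -0.577] [-13.7  -1.1  25.6] yawy -2.24 z [-0.002 -0.001 -1.   ]
flash strip (np.int64(1689), array([0.0207, 0.0215, 0.0223]))
deck beside (np.int64(423), array([0.0176, 0.0185, 0.0194]))
shingle near butt (np.int64(2088), array([0.0336, 0.0344, 0.0352]))
shingle far (np.int64(3808), array([0.0338, 0.0347, 0.0422]))
side shingle (np.int64(2931), array([0.0336, 0.0345, 0.0354]))
hem [[-0.0038 -0.04  ]
 [ 0.0282  0.0618]] 6338
```

View pics/f.png

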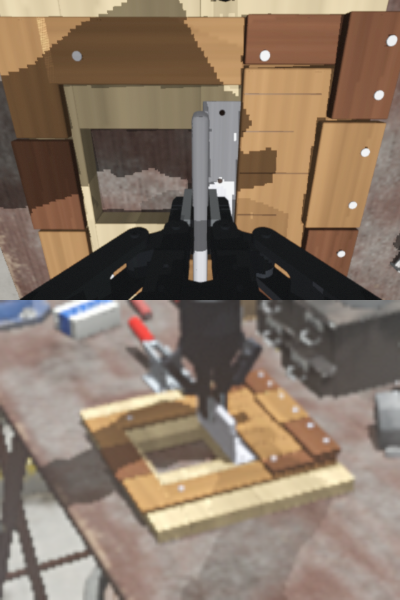

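The wrist view (top) shows the flashing's flat leg under the shingle and the standing leg on the opening's upper edge. The side view (bottom) shows the red handle at (140,335). Before handing in, I'll check that the panel hasn't shifted and the clamp is closed.

Run:
```python
from h import *
L=load('wrist');W=cloud(L)
po=np.array([.4736,.0041]);c,s=np.cos(np.radians(-2.35)),np.sin(np.radians(-2.35))
def pf(W):
    D=W[...,:2]-po;return c*D[...,0]+s*D[...,1],-s*D[...,0]+c*D[...,1],W[...,2]
X,Y,Z=pf(W)
for y0 in (.03,.045,.065,.07):
    m=(abs(Y-y0)<.003)&(Z>.030)&(Z<.04)&(X>.03)&(X<.06);print('butt x at y',y0,np.percentile(X[m],1).round(4))
m=(Y>.02)&(Y<.03)&(Z>.015)&(Z<.022)&(X<-.05)&(X>-.1);print('lower edge of opening (-.080)',np.percentile(X[m],99).round(4))
m=(X>-.07)&(X<-.03)&(Z>.015)&(Z<.022)&(Y>.03)&(Y<.06);print('left edge (.042)',np.percentile(Y[m],1).round(4))
m=(Y>.05)&(Z>.019)&(Z<.0235)&(X>.012)&(X<.036);print('flashing left end',np.percentile(Y[m],99).round(4))
snap('scene');S=load('scene');V=cloud(S);b,g,r=[S['p'][...,i].astype(int) for i in range(3)]
m=(r>100)&(g<65)&(b<75)&(abs(V[...,0]-.507)<.04)&(V[...,1]>.24)&(V[...,1]<.36)&(V[...,2]>.02);P=V[m]
print('grip',len(P),np.percentile(P[:,1],[5,95]).round(3),np.percentile(P[:,2],[5,50,95]).round(3))
print(robot.read_state()['wrist_force'].round(1))
```

```text
butt x at y 0.03 0.0395
butt x at y 0.045 0.0396
butt x at y 0.065 0.0395
butt x at y 0.07 0.0395
lower edge of opening (-.080) -0.0781
left edge (.042) 0.0419
flashing left end 0.1246
grip 71 [0.273 0.326] [0.042 0.048 0.055]
[-13.4   0.3  26.2]
```

```bash
python3 -c "
from h import *
print(robot.finish_job())"
```

```text
the job is handed in; nothing more can be done
None
```

The job is handed in at about 17 s: the clamp is closed on the panel, and the flashing is tucked under the shingle against the stop, centred to within about 1 mm. The arm still holds it, pressing down with about 26 N and with about 13 N into the stop. The shingle reads at its rest height and the panel showed no movement beyond camera error. I did not go near the hammer, nail carton or tape, but made no separate check on them. The result of the judging was not shown.

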